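# Lay the pale turned leg in the V cradle

## Task

Two short turned furniture legs stand on the bench. Take the pale one and lay it on its side in the wooden V cradle, ready for marking out: level in both V notches, its plain foot end towards the dark stop board and its thin tenon sticking out at the open end. Lower it in, do not drop it, and leave the dark leg and the glue bottle standing where they are.

Things in the scene. Friction and masses are not known exactly. Their poses are not given: they have to be found in the camera images.
- pale_leg_mid (a point): Centre of the pale wooden turned leg (about 110 g, standing loose), 65 mm above its foot. 130 mm long: round body 36 mm in diameter for 105 mm from the foot, then a round tenon 18 mm in diameter, 25 mm long. Its z axis runs along the leg from foot to tenon; turning about it means nothing.
- pale_leg_tenon (a point): Centre of the end face of the pale leg's tenon, 65 mm along its z axis from its centre.
- cradle_rest (a point): Where the pale leg's centre lies when properly laid in the V cradle: on the notches' axis, 50 mm above the bench. x is level, runs along the notches and points to the stop board; -x points to the open end, roughly to the robot's right; z is up. The dark stop board's inner face is at x = +75 mm, 10 mm beyond the foot of a leg centred here.
- dark_leg_mid (a point): Centre (half-way up, 65 mm above its foot) of the dark wooden leg, same shape and size as the pale one, standing loose. To be left alone.
- glue_mid (a point): Centre (89 mm up) of the white glue bottle with red nozzle, 45 x 62 x 178 mm, standing loose. To be left alone.
- cradle: Wooden V cradle fixed to the bench; origin on the bench 50 mm under the rest point, same axes. Base 176 x 74 x 12 mm; two yokes 14 mm thick, 66 mm wide, middles at x = +50 and -26 mm, with 90 degree V notches for the 36 mm body; cheeks end 8 mm below the lying leg's axis. Fingers may straddle the leg in the 62 mm between the yokes. Stop board 61 mm high.
Mind the look-alikes: they are no part of the job. What is shaped like the part that bears pale_leg_mid but orange is not meant.

How it is judged:
By the outcome, as a careful person would: the job done as asked, in the order asked, and still so for the second after the job is handed in, with the robot touching nothing.
It also fails if it takes over 51 s, if anything falls off the work surface, if the arm or the gripper's body presses on something with over 40 N, if the wrist force passes 120 N, or if a joint passes its speed limit or range.

## Robot

A 6-joint arm with a two-finger parallel gripper is mounted at the origin on a cart in front of the work surface, level with it; the furniture and walls round the work are solid. World frame = base frame: x ahead of the robot, y to its left, z up, the work surface at z = 0. Lengths are in m, angles in rad, forces in N, time in s.
With the tool pointing down it reaches from about 0.35 to 0.85 m from the base axis. Payload 8.1 kg.
Tool frame: the origin (TCP) lies at the very end of the fingers, on their centre line; the grasp point (between the pads) lies 19 mm behind it; z points along the fingers, y is the line along which they close (so a half turn about z gives the same grasp; the last joint's range is limited). The gripper opens to 85 mm and grips with 20 to 120 N. Pads are 22 mm wide; open, the fingers measure 114 mm over their backs; the gripper's body (76 mm by 85 mm) begins 54 mm behind the grasp point. The pads swing forward as they close: fully open they stand 13 mm farther back than shut.
Start: joints at [-1.237, 0.13, 1.488, -0, 1.523, -0.085], TCP at [0.244, -0.548, 0.231] pointing down, gripper open.
Joint ranges: [-2.96, 2.96], [-0.89, 2.26], [0.02, 2.5], [-1.34, 4.48], [0, 2.73], [-2.66, 2.66]. Speed limits (rad/s): [2.39, 2.39, 2.79, 3.14, 3.14, 3.14].

## Interface

Orientations are given as a unit quaternion [w, x, y, z].
In Python, from cell import bot gives the robot as it stands.
- The arm moves only by the tool step_arm, never from a script. Its argument "moves" is a list of rows, each a list of 3 entries, a list of its own where there are three numbers: the turn, a rotation vector about the tool's x, y, z in rad, then the shift along the tool's x, y, z in mm, then the closure, from -1 (fully open) to 1 (shut), so that 0 is half open. A call has 1 to 20 rows; each row shifts and turns the commanded pose from where the row before left it, along the tool's axes as they then stand; what a row does not reach is not made up. A row lasts 1/10 s, in which the tool goes at most 50 mm and 8.59 degrees, less where a joint would pass 70% of its speed; a pose out of reach is approached as far as the arm can. A call is refused whole if a number of a shift passes 50 or a number of a turn 0.15, either way. A call with a gripper value outside its range is refused whole. The fingers move at their own pace and stop on an object; the grip force is fixed at half the most. Time passes only in rows, so rows that do not move let the fingers close. It gives the time, the measured TCP pose, the force, the opening and the grip force at its end, in the units of the state.
- bot.read_state(): the state, without advancing time (a new reading comes with each control period).
- bot.camera(name): name is "side" or "top" or "wrist"; returns (picture, depth): 384x512x3 uint8, blue, green, red; 384x512 float32, m along the optical axis (not along the pixel's ray), 0 where there is no reading.
- bot.camera_info(name): a dict with "intrinsics" (3x3 intrinsics, pixels), "extrinsics" (4x4, takes a point from world to camera coordinates). Camera axes: x right, y up, looking along -z (the intrinsics and any distortion apply to the point x, -y, -z); pixel columns grow to the right and rows downward; lengths in m; the calibration is good to about 2 mm. A picture is of the moment at which its call begins: read the wrist's pose just before it. camera_info takes no time and is no camera call; for the wrist camera it gives the pose at the moment of the call.
- bot.sign_off(): hands the job in; it is judged then, once.
Trained networks look in the newest picture that a camera, given by its name, has taken for a name from the list of things; names that differ only in an ending like _2 or _b are one class to them, and where a whole thing is asked for, a point or a joint stands for the part that bears it (a point fixed in the world has none). Each returns a list of dicts, best first, with "score" (0 to 1); they miss things now and then, are a little off and sometimes report something else, mostly with a low value. They report only what shows in the picture. A call takes as long as a camera call. They do not tell look-alikes from the thing itself.
- bot.masks_of(label, camera): "mask" (384x512 bool, what is visible of it) and "bbox" ([left, top, width, height] in pixels, round what is visible of it).
The state is a dict: "time_s": time; "qpos": joint angles; "dq": joint speeds; "joint_torque": joint torques, N m; "tcp_pos": TCP position; "tool_rot": TCP orientation; "wrist_force": force on the tool from outside, world axes, zero at the start; "moment": the same for the moment, N m; "opening": finger opening in m; "grip_force": force on a finger pad.
Only numpy, scipy, OpenCV 4.12 (cv2) and the standard library are available. Lean on these libraries where they do the work, as an engineer would, in place of code of your own. Each camera call takes 0.05 s, during which the arm holds its last target. There are 200 camera calls.

## Working session

There is one attempt and no reset: what is moved stays moved. The work goes in short steps, Python scripts to look and compute and a tool call to move; the robot and the scene stay as the last step left them, time stands still between calls to the robot, and variables do not carry over. Pictures are saved under pics/ and viewed, at most 10 in all, crops included, and the job is handed in when it is done.

Besides the shell and the picture viewer there is one more tool, called after "Call:" as name(argument=value, ...), one argument or row to a line, values as JSON. step_arm: Moves the arm, as the interface text tells. Its arguments: {"type":"object","properties":{"moves":{"type":"array"}},"required":["moves"]}

```bash
mkdir -p pics
cat > h.py <<'E'
import numpy as np, cv2
from cell import bot
def pts(cam,depth,mask,info=None):
    i=info or bot.camera_info(cam);K=np.array(i["intrinsics"]);E=np.array(i["extrinsics"])
    v,u=np.nonzero(mask&(depth>0));d=depth[v,u]
    c=np.stack([(u-K[0,2])/K[0,0]*d,-(v-K[1,2])/K[1,1]*d,-d],1)
    return (c-E[:3,3])@E[:3,:3]
E
python3 - <<'E'
from h import *
s=bot.read_state();print(s["time_s"],s["tcp_pos"],s["tool_rot"],s["opening"])
ims=[]
for c in("top","side"):
    im,d=bot.camera(c);ims.append(im);np.savez(c,im=im,d=d)
    print(c,np.array(bot.camera_info(c)["extrinsics"]).round(3).tolist())
    for l in("pale_leg_mid","dark_leg_mid","glue_mid","cradle"):
        for m in bot.masks_of(l,c):
            p=pts(c,d,m["mask"]);b=m["mask"]
            print(c,l,round(m["score"],2),m["bbox"],np.percentile(p,[2,50,98],axis=0).round(3).tolist() if len(p) else 0, im[b].mean(0).round())
cv2.imwrite("pics/a.png",cv2.resize(np.vstack(ims),(400*1,600)) if 0 else ims[0]);cv2.imwrite("pics/b.png",ims[1])
E
```

```text
0.0 [ 0.24386133 -0.54760829  0.23022399] [-9.23428566e-04  9.78152719e-01  2.07885535e-01 -1.02904163e-04] 0.08558447803456194
top [[-0.012, -1.0, 0.003, -0.06], [0.998, -0.012, 0.065, -0.529], [-0.065, 0.003, 0.998, -1.062], [0.0, 0.0, 0.0, 1.0]]
top pale_leg_mid 0.72 [331.2, 146.1, 16.9, 17.0] [[0.598, -0.297, 0.007], [0.611, -0.275, 0.104], [0.631, -0.264, 0.133]] [47. 79. 94.]
top pale_leg_mid 0.72 [127.2, 172.6, 70.6, 40.4] [[0.479, 0.124, 0.008], [0.524, 0.209, 0.014], [0.566, 0.28, 0.062]] [ 56.  95. 123.]
top pale_leg_mid 0.46 [303.4, 159.0, 18.4, 20.9] [[0.554, -0.223, -0.001], [0.568, -0.2, 0.104], [0.598, -0.187, 0.132]] [  9.  64. 117.]
top dark_leg_mid 0.45 [268.4, 167.6, 21.2, 17.2] [[0.544, -0.127, 0.032], [0.557, -0.111, 0.106], [0.576, -0.095, 0.132]] [12. 24. 47.]
top glue_mid 0.77 [294.5, 206.5, 25.8, 27.4] [[0.415, -0.203, 0.018], [0.442, -0.177, 0.122], [0.468, -0.159, 0.172]] [75. 78. 94.]
top cradle 0.89 [125.0, 170.6, 71.2, 41.4] [[0.479, 0.123, 0.005], [0.523, 0.209, 0.013], [0.567, 0.28, 0.062]] [ 56.  95. 123.]
side [[-0.842, -0.539, 0.026, 0.421], [0.234, -0.322, 0.917, -0.215], [-0.486, 0.779, 0.397, -0.75], [0.0, 0.0, 0.0, 1.0]]
side pale_leg_mid 0.85 [296.1, 156.0, 11.5, 46.6] [[0.492, -0.262, 0.006], [0.503, -0.245, 0.08], [0.516, -0.24, 0.13]] [ 46.  97. 160.]
side pale_leg_mid 0.69 [268.9, 160.6, 7.8, 43.3] [[0.551, -0.211, 0.004], [0.563, -0.194, 0.062], [0.582, -0.187, 0.128]] [ 45.  98. 163.]
side dark_leg_mid 0.94 [252.5, 166.5, 13.5, 54.0] [[0.541, -0.126, 0.002], [0.552, -0.102, 0.066], [0.573, -0.095, 0.128]] [43. 56. 78.]
side glue_mid 0.73 [297.1, 155.5, 26.5, 64.2] [[0.407, -0.199, 0.003], [0.431, -0.169, 0.075], [0.466, -0.159, 0.161]] [146. 150. 159.]
side cradle 0.98 [146.8, 243.4, 89.7, 53.8] [[0.474, 0.129, 0.003], [0.512, 0.243, 0.013], [0.565, 0.295, 0.061]] [ 95. 125. 148.]
```

View pics/a.png

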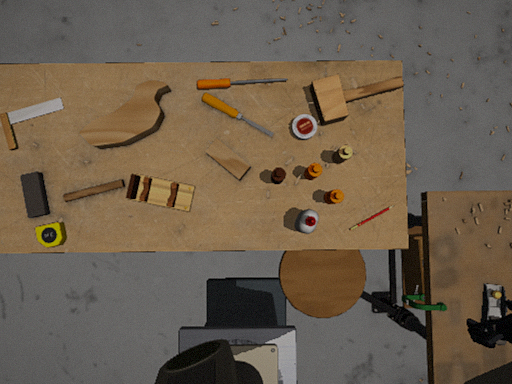

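View pics/b.png

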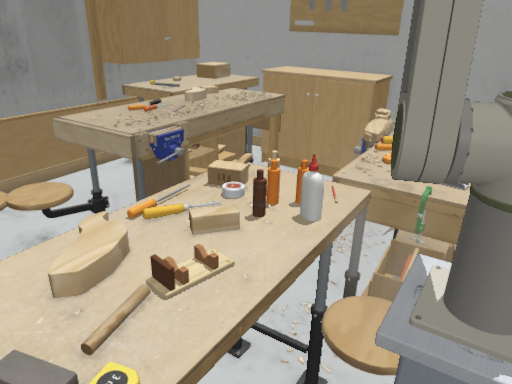

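Run:
```python
from h import *
t=np.load("top.npz");s=np.load("side.npz")
a=cv2.resize(t["im"][130:240,250:370],None,fx=5,fy=5,interpolation=2)[:550]
b=cv2.resize(s["im"][140:230,240:340],(200,180),interpolation=2)
c=np.zeros((550,800,3),np.uint8);c[:,:600]=a;c[:180,600:]=b;cv2.imwrite("pics/c.png",c)
full=np.ones((384,512),bool)
P=pts("top",t["d"],full);S=pts("side",s["d"],full)
for n,Q in(("top",P),("side",S)):
    q=Q[(np.hypot(Q[:,0]-.615,Q[:,1]+.28)<.04)&(Q[:,2]>.01)]
    for lo,hi in((.125,.14),(.098,.112),(.02,.09)):
        k=q[(q[:,2]>lo)&(q[:,2]<hi)]
        if len(k):print(n,lo,len(k),k.mean(0).round(4),k.min(0).round(3),k.max(0).round(3))
    q=Q[(abs(Q[:,0]-.52)<.06)&(abs(Q[:,1]-.205)<.11)&(Q[:,2]>.006)&(Q[:,2]<.08)]
    for lo in(.006,.03,.053):
        k=q[(q[:,2]>lo)]
        if len(k)>5:print(n,lo,len(k),cv2.minAreaRect(k[:,:2].astype(np.float32)*1000),cv2.boxPoints(cv2.minAreaRect(k[:,:2].astype(np.float32)*1000)).round().tolist())
```

```text
top 0.125 42 [ 0.6154 -0.2818  0.1304] [ 0.607 -0.289  0.126] [ 0.623 -0.274  0.134]
top 0.098 107 [ 0.6143 -0.279   0.1052] [ 0.598 -0.298  0.098] [ 0.632 -0.264  0.112]
top 0.02 81 [ 0.6077 -0.2711  0.0547] [ 0.598 -0.29   0.021] [ 0.63  -0.264  0.089]
top 0.006 1765 ((526.9600830078125, 213.36279296875), (209.30162048339844, 77.08511352539062), 77.66149139404297) [[467.0, 119.0], [542.0, 103.0], [587.0, 307.0], [512.0, 324.0]]
top 0.03 450 ((527.56103515625, 223.09645080566406), (120.84423065185547, 65.73131561279297), 77.66971588134766) [[483.0, 171.0], [547.0, 157.0], [573.0, 275.0], [508.0, 289.0]]
top 0.053 127 ((539.2008056640625, 275.8043212890625), (12.867995262145996, 64.36226654052734), 77.61647033691406) [[506.0, 276.0], [569.0, 263.0], [572.0, 275.0], [509.0, 289.0]]
side 0.125 18 [ 0.6118 -0.281   0.1285] [ 0.605 -0.294  0.125] [ 0.618 -0.274  0.132]
side 0.098 35 [ 0.6118 -0.279   0.1047] [ 0.595 -0.296  0.099] [ 0.628 -0.265  0.112]
side 0.02 13 [ 0.6131 -0.2754  0.0848] [ 0.595 -0.286  0.078] [ 0.629 -0.264  0.09 ]
side 0.006 2353 ((523.3734741210938, 219.15835571289062), (201.25611877441406, 75.1285629272461), 77.39651489257812) [[465.0, 129.0], [538.0, 113.0], [582.0, 309.0], [509.0, 326.0]]
side 0.03 766 ((524.9759521484375, 222.16468811035156), (122.18505096435547, 69.01273345947266), 77.74139404296875) [[478.0, 170.0], [546.0, 155.0], [572.0, 275.0], [504.0, 289.0]]
side 0.053 181 ((536.8838500976562, 274.7950744628906), (12.869650840759277, 68.13102722167969), 77.32656860351562) [[502.0, 276.0], [569.0, 261.0], [572.0, 274.0], [505.0, 289.0]]
```

View pics/c.png

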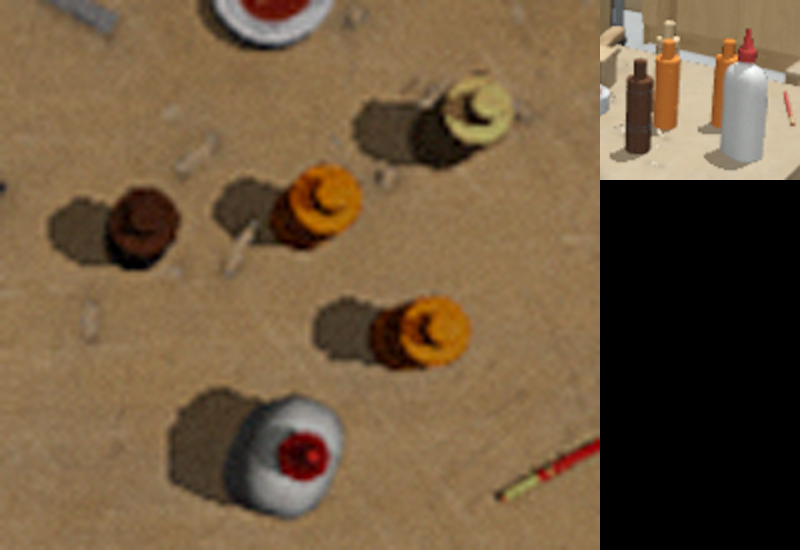

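Candidates of the leg's shape in the top picture: (314,171) orange, (335,196) orange and (344,153) cream. The dark one at (278,175) is to be left alone. The crop shows the one at (344,153) is the pale leg, at about x=0.614, y=-0.280. In the cradle, the dark stop board is at the left (133,185), facing +y. That puts the rest point at about (0.521, 0.196) with its axis at yaw 77.65°.

```bash
cat >> h.py <<'E'
from scipy.spatial.transform import Rotation as Ro
def rot(yaw,phi): # tool pitch phi below horizontal along yaw a; tool x downwards
    y,p=np.radians([yaw,phi]);a=np.array([np.cos(y),np.sin(y),0]);k=np.array([0,0,1.])
    z=np.cos(p)*a-np.sin(p)*k; x=-np.sin(p)*a-np.cos(p)*k
    return np.stack([x,np.cross(z,x),z],1)
def now():
    s=bot.read_state();q=s["tool_rot"];return s,np.array(s["tcp_pos"]),Ro.from_quat(np.roll(q,-1)).as_matrix()
def go(p,R=None):
    s,c,C=now();print("t",round(s["time_s"],2),"tcp",c.round(4),"q",np.round(s["qpos"],2),"open",round(s["opening"],4),"F",np.round(s["wrist_force"],1))
    print("shift mm (tool axes now)",(C.T@(np.array(p)-c)*1000).round(1))
    if R is not None:
        print("turn",Ro.from_matrix(C.T@R).as_rotvec().round(3),"shift mm after turn",(R.T@(np.array(p)-c)*1000).round(1))
LEG=np.array([.6140,-.2800,0]);REST=np.array([.521,.196,.05])
E
python3 - <<'E'
from h import *
t=np.load("top.npz");P=pts("top",t["d"],np.ones((384,512),bool))
for n,c in(("or1",(.575,-.2)),("or2",(.5,-.255)),("dark",(.56,-.11)),("glue",(.44,-.18)),("bowl",(.7,-.17)),("mallet",(.77,-.25))):
    q=P[(np.hypot(P[:,0]-c[0],P[:,1]-c[1])<.05)&(P[:,2]>(.1 if n in("or1","or2","dark","glue") else .015))]
    print(n,len(q),q.min(0).round(3),q.max(0).round(3)) if len(q) else 0
R=rot(-130,35);G=LEG+[0,0,.062]; tcp=G+R[:,2]*.019; pre=tcp-R[:,2]*.13
print(R.round(2),tcp,pre); go(pre+[0,0,.2],R)
E
```

```text
or1 155 [ 0.554 -0.221  0.1  ] [ 0.587 -0.188  0.132]
or2 158 [ 0.487 -0.275  0.1  ] [ 0.52  -0.24   0.133]
dark 156 [ 0.545 -0.127  0.102] [ 0.578 -0.094  0.133]
glue 381 [ 0.411 -0.207  0.101] [ 0.471 -0.16   0.179]
bowl 495 [ 0.666 -0.22   0.016] [ 0.733 -0.154  0.034]
mallet 1001 [ 0.72  -0.3    0.016] [ 0.82  -0.21   0.069]
[[ 0.37  0.77 -0.53]
 [ 0.44 -0.64 -0.63]
 [-0.82  0.   -0.57]] [ 0.60399573 -0.29192263  0.05110205] [ 0.67244603 -0.21034674  0.12566698]
t 0.5 tcp [ 0.244  -0.5481  0.2313] q [-1.24  0.13  1.49 -0.    1.52 -0.09] open 0.0858 F [-0.2 -0.  -0.5]
shift mm (tool axes now) [ 528.8 -134.4  -94.4]
turn [-0.218 -0.943 -0.418] shift mm after turn [ 229.1  111.1 -491.7]
```

Call:
step_arm(
  moves=[
    [[0, 0, 0], [0, 0, -30], -0.4],
    [[0, 0, 0], [0, 0, -30], -0.4],
    [[0, 0, 0], [0, 0, -34], -0.4],
    [[0, 0, 0], [33, -8.4, 0], -0.4],
    [[0, 0, 0], [33, -8.4, 0], -0.4],
    [[0, 0, 0], [33, -8.4, 0], -0.4],
    [[0, 0, 0], [33, -8.4, 0], -0.4],
    [[0, 0, 0], [33, -8.4, 0], -0.4],
    [[0, 0, 0], [33, -8.4, 0], -0.4],
    [[0, 0, 0], [33, -8.4, 0], -0.4],
    [[0, 0, 0], [33, -8.4, 0], -0.4],
    [[0, 0, 0], [33, -8.4, 0], -0.4],
    [[0, 0, 0], [33, -8.4, 0], -0.4],
    [[0, 0, 0], [33, -8.4, 0], -0.4],
    [[0, 0, 0], [33, -8.4, 0], -0.4],
    [[0, 0, 0], [33, -8.4, 0], -0.4],
    [[0, 0, 0], [33, -8.4, 0], -0.4],
    [[0, 0, 0], [33, -8.4, 0], -0.4],
    [[0, 0, 0], [33, -8.4, 0], -0.4],
  ],
)

```text
time_s: 2.4
tcp_pos: [0.6727, -0.2096, 0.3253]
tool_rot: [0.0, 0.978, 0.208, 0.0]
wrist_force: [-0.9, -0.7, -0.5]
opening: 0.0598
grip_force: 0.0
```

Call:
step_arm(
  moves=[
    [[-0.022, -0.094, -0.042], [0, 0, 0], -0.4],
    [[-0.022, -0.094, -0.042], [0, 0, 0], -0.4],
    [[-0.022, -0.094, -0.042], [0, 0, 0], -0.4],
    [[-0.022, -0.094, -0.042], [0, 0, 0], -0.4],
    [[-0.022, -0.094, -0.042], [0, 0, 0], -0.4],
    [[-0.022, -0.094, -0.042], [0, 0, 0], -0.4],
    [[-0.022, -0.094, -0.042], [0, 0, 0], -0.4],
    [[-0.022, -0.094, -0.042], [0, 0, 0], -0.4],
    [[-0.022, -0.094, -0.042], [0, 0, 0], -0.4],
    [[-0.022, -0.094, -0.042], [0, 0, 0], -0.4],
    [[0, 0, 0], [0, 0, 0], -0.4],
  ],
)

```text
time_s: 3.5
tcp_pos: [0.6719, -0.2084, 0.3206]
tool_rot: [0.195, 0.801, 0.378, -0.42]
wrist_force: [0.3, -0.8, -1.6]
opening: 0.0599
grip_force: 0.0
```

```bash
sed -i 's/LEG=np.array(\[.6140,-.2800,0\])/LEG=np.array([.6145,-.281,0])/' h.py
python3 - <<'E'
from h import *
R=rot(-130,35);G=LEG+[0,0,.062]; tcp=G+R[:,2]*.019; pre=tcp-R[:,2]*.13
go(pre,R);im,_=bot.camera("side");im2,d=bot.camera("wrist");cv2.imwrite("pics/d.png",cv2.resize(np.hstack([im,im2]),(800,300)))
E
```

```text
t 3.5 tcp [ 0.6719 -0.2084  0.3206] q [-0.03  0.98  0.48 -0.91  2.17  0.3 ] open 0.0599 F [ 0.3 -0.8 -1.6]
shift mm (tool axes now) [159.1   3.7 112.5]
turn [0.002 0.003 0.008] shift mm after turn [158.8   2.7 113.1]
```

View pics/d.png

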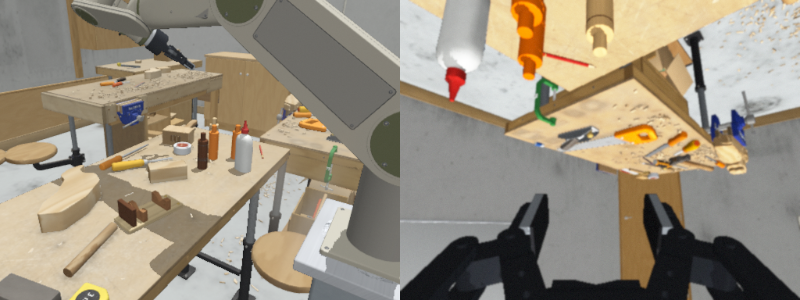

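Call:
step_arm(
  moves=[
    [[0, 0, 0], [19.9, 0.4, 14.1], -0.4],
    [[0, 0, 0], [19.9, 0.4, 14.1], -0.4],
    [[0, 0, 0], [19.9, 0.4, 14.1], -0.4],
    [[0, 0, 0], [19.9, 0.4, 14.1], -0.4],
    [[0, 0, 0], [19.9, 0.4, 14.1], -0.4],
    [[0, 0, 0], [19.9, 0.4, 14.1], -0.4],
    [[0, 0, 0], [19.9, 0.4, 14.1], -0.4],
    [[0, 0, 0], [19.9, 0.4, 14.1], -0.4],
    [[0, 0, 0], [0, 0, 0], -0.4],
    [[0, 0, 0], [0, 0, 0], -0.4],
  ],
)

```text
time_s: 4.6
tcp_pos: [0.6736, -0.2134, 0.1293]
tool_rot: [0.196, 0.804, 0.376, -0.418]
wrist_force: [-0.2, 0.4, 0.5]
opening: 0.0599
grip_force: 0.0
```

Run:
```python
from h import *
i=bot.camera_info("wrist");im2,d=bot.camera("wrist");im,_=bot.camera("side")
for m in bot.masks_of("pale_leg_mid","wrist"):
    p=pts("wrist",d,m["mask"],i);print(round(m["score"],2),m["bbox"],im2[m["mask"]].mean(0).round())
    if len(p)<50: continue
    def f(v,p): return np.hypot(p[:,0]-v[0],p[:,1]-v[1])-.018
    from scipy.optimize import least_squares
    b=p[(p[:,2]>.015)&(p[:,2]<.1)];print(len(b),b.mean(0).round(3))
    if len(b)>30: print(least_squares(f,np.append(b[:,:2].mean(0),[])+[-.01,-.01],args=(b,),loss="soft_l1",f_scale=.002).x.round(4),p[:,2].max())
R=rot(-130,35);G=LEG+[0,0,.062]; tcp=G+R[:,2]*.019
go(tcp,R);cv2.imwrite("pics/e.png",cv2.resize(np.hstack([im,im2]),(800,300)))
```

```text
0.82 [228.5, 113.7, 46.4, 157.3] [ 90. 139. 173.]
4177 [ 0.624 -0.273  0.06 ]
[ 0.6147 -0.2843] 0.12987422724351935
0.82 [134.7, 145.9, 35.9, 129.3] [ 13.  86. 181.]
643 [ 0.521 -0.263  0.064]
[ 0.503  -0.2585] 0.12992897641054285
0.8 [107.4, 88.7, 64.3, 183.7] [  6.  85. 189.]
5567 [ 0.582 -0.199  0.06 ]
[ 0.57   -0.2063] 0.1298846142868912
t 4.75 tcp [ 0.675  -0.2134  0.1322] q [-0.04  1.09  0.64 -0.79  1.98  0.55] open 0.0596 F [1.  0.7 0.2]
shift mm (tool axes now) [  5.   -3.5 133.5]
turn [ 0.005 -0.004 -0.002] shift mm after turn [  5.5  -2.9 133.5]
```

View pics/e.png

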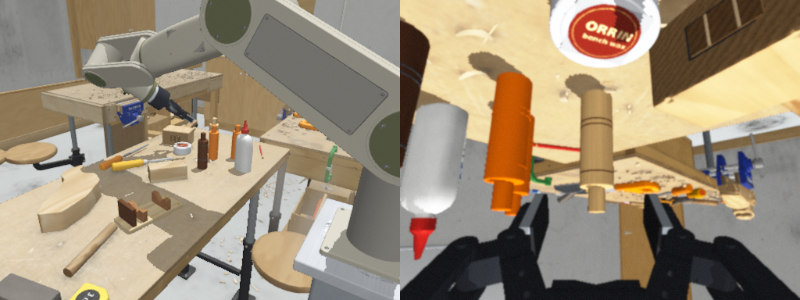

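The picture shows the cream leg (wrist view about (250,190) at full size) centred between the fingers, with the orange leg clear to its left. I'm moving in.

Call:
step_arm(
  moves=[
    [[0, 0, 0], [1, -0.4, 15], -0.4],
    [[0, 0, 0], [1, -0.4, 15], -0.4],
    [[0, 0, 0], [1, -0.4, 15], -0.4],
    [[0, 0, 0], [1, -0.4, 15], -0.4],
    [[0, 0, 0], [1, -0.4, 15], -0.4],
    [[0, 0, 0], [0, 0, 15], -0.4],
    [[0, 0, 0], [0, 0, 15], -0.4],
    [[0, 0, 0], [0, 0, 15], -0.4],
    [[0, 0, 0], [0, 0, 15], -0.4],
    [[0, 0, 0], [0, 0, 0], -0.4],
    [[0, 0, 0], [0, 0, 0], -0.4],
    [[0, 0, 0], [0, 0, 0], -0.4],
  ],
)

```text
time_s: 5.95
tcp_pos: [0.6046, -0.2944, 0.0494]
tool_rot: [0.196, 0.804, 0.376, -0.416]
wrist_force: [-0.4, -0.3, -0.0]
opening: 0.0595
grip_force: 0.0
```

Run:
```python
from h import *
R=rot(-130,35);G=np.array([.6146,-.283,.062]); go(G+R[:,2]*.019,R)
```

```text
t 5.95 tcp [ 0.6046 -0.2944  0.0494] q [-0.15  0.98  0.98 -0.79  1.75  0.64] open 0.0595 F [-0.4 -0.3 -0. ]
shift mm (tool axes now) [-1.6  0.3 -0.7]
turn [ 0.004 -0.003 -0.001] shift mm after turn [-1.6  0.3 -0.6]
```

Call:
step_arm(
  moves=[
    [[0, 0, 0], [0, 0, 0], 1],
    [[0, 0, 0], [0, 0, 0], 1],
    [[0, 0, 0], [0, 0, 0], 1],
    [[0, 0, 0], [0, 0, 0], 1],
    [[0, 0, 0], [0, 0, 0], 1],
    [[0, 0, 0], [0, 0, 0], 1],
    [[0, 0, 0], [0, 0, 0], 1],
    [[0, 0, 0], [0, 0, 0], 1],
    [[0, 0, 0], [0, 0, 0], 1],
    [[0, 0, 0], [0, 0, 0], 1],
  ],
)

```text
time_s: 6.95
tcp_pos: [0.6042, -0.2947, 0.049]
tool_rot: [0.196, 0.804, 0.376, -0.417]
wrist_force: [2.1, 2.6, 5.6]
opening: 0.0343
grip_force: 59.1
```

Call:
step_arm(
  moves=[
    [[0, 0, 0], [-4, 0, -3], 1],
    [[0, 0, 0], [-8, 0, -6], 1],
    [[0, 0, 0], [-16, 0, -11.5], 1],
    [[0, 0, 0], [-16, 0, -11.5], 1],
    [[0, 0, 0], [-16, 0, -11.5], 1],
    [[0, 0, 0], [-16, 0, -11.5], 1],
    [[0, 0, 0], [-16, 0, -11.5], 1],
    [[0, 0, 0], [-16, 0, -11.5], 1],
    [[0, 0, 0], [-16, 0, -11.5], 1],
    [[0, 0, 0], [-16, 0, -11.5], 1],
    [[0, 0, 0], [-16, 0, -11.5], 1],
    [[0, 0, 0], [-16, 0, -11.5], 1],
    [[0, 0, 0], [-16, 0, -11.5], 1],
    [[0, 0, 0], [0, 0, 0], 1],
    [[0, 0, 0], [0, 0, 0], 1],
  ],
)

```text
time_s: 8.45
tcp_pos: [0.6053, -0.2925, 0.2805]
tool_rot: [0.196, 0.804, 0.376, -0.416]
wrist_force: [0.4, -0.6, -1.2]
opening: 0.0345
grip_force: 59.6
```

```bash
cat >> h.py <<'E'
from scipy.optimize import least_squares
def legfit(save=None):
    "leg axis direction (to tenon) and foot-based centre in the tool frame, from the wrist camera"
    s,c,C=now();i=bot.camera_info("wrist");im,d=bot.camera("wrist")
    if save: cv2.imwrite(save,im)
    m=np.zeros(d.shape,bool)
    for k in bot.masks_of("pale_leg_mid","wrist"):
        p=pts("wrist",d,k["mask"],i)
        dist=np.linalg.norm(np.median(p,0)-c) if len(p) else 9
        print("mask",round(k["score"],2),k["bbox"],len(p),round(dist,3),im[k["mask"]].mean(0).round())
        if dist<.09: m=k["mask"];break
    e=cv2.erode(m.astype(np.uint8),np.ones((3,3)))>0
    q=(pts("wrist",d,e,i)-c)@C
    return q,C,c
def axis(q,d0):
    def dd(v):
        D=np.array([d0[0],v[0],v[1]]);return D/np.linalg.norm(D)
    b=q
    def f(v,b):
        D=dd(v[:2]);w=b-[0,v[2],v[3]];return np.linalg.norm(np.cross(w,D),axis=1)-.018
    v=np.array([d0[1],d0[2],0,-.019])
    for _ in range(3):
        t=q@dd(v[:2]);b=q[(abs(t)<.045)];v=least_squares(f,v,args=(b,),loss="soft_l1",f_scale=.0015).x
    D=dd(v[:2]);o=np.array([0,v[2],v[3]]);t=(q-o)@D
    r=np.linalg.norm(np.cross(q-o,D),axis=1)
    return D,o,t,r
E
python3 - <<'E'
from h import *
q,C,c=legfit("pics/f.png");print(len(q))
D,o,t,r=axis(q,np.array([-.82,0,-.57]))
print("D tool",D.round(3),"D world",(C@D).round(3),"o",o.round(4),"t",np.percentile(t,[0,1,50,99,100]).round(4))
for a in np.arange(-.08,.09,.01):
    k=(t>a)&(t<a+.01);print(round(a,2),k.sum(),np.median(r[k]).round(4) if k.any() else "",end="; ")
go(c)
E
```

```text
mask 0.62 [204.5, 143.4, 86.9, 221.7] 16348 0.032 [ 87. 136. 170.]
15727
D tool [-0.82  -0.023 -0.572] D world [-0.023  0.012  1.   ] o [ 0.     -0.0004 -0.0167] t [-0.0578 -0.056  -0.0075  0.0297  0.0313]
-0.08 0 ; -0.07 0 ; -0.06 986 0.0179; -0.05 1471 0.0179; -0.04 1562 0.018; -0.03 1645 0.018; -0.02 1765 0.018; -0.01 1846 0.018; -0.0 1946 0.018; 0.01 2126 0.018; 0.02 2286 0.0179; 0.03 94 0.0179; 0.04 0 ; 0.05 0 ; 0.06 0 ; 0.07 0 ; 0.08 0 ; t 8.55 tcp [ 0.6047 -0.2924  0.2786] q [-0.14  0.74  0.9  -0.86  1.97  0.4 ] open 0.0343 F [ 0.3  0.1 -1. ]
shift mm (tool axes now) [-1.3  0.5 -1.3]
```

View pics/f.png

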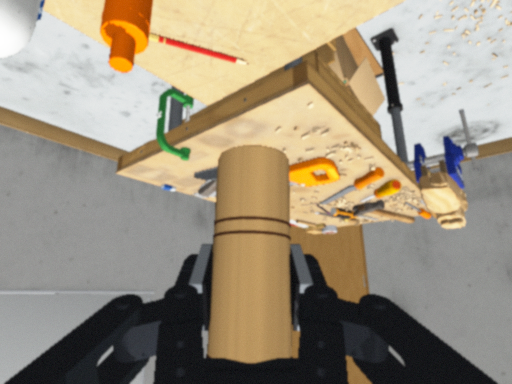

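```bash
cat >> h.py <<'E'
DT=np.array([-.8203,-.0,-.5720]);DT/=np.linalg.norm(DT)
OT=np.array([0,-.0004,-.0167])
def target(lift=0,yaw=-102.35):
    y=np.radians(yaw);a=np.array([np.cos(y),np.sin(y),0]);yy=np.array([-a[1],a[0],0])
    # tool y must be -/+ horizontal normal: build frames (D, Y, DxY)
    A=np.stack([DT,[0,1,0],np.cross(DT,[0,1,0])],1)
    n=rot(yaw,125)[:,1];B=np.stack([a,n,np.cross(a,n)],1)
    R=B@A.T; return REST+[0,0,lift]-R@(OT+DT*.0065),R
E
python3 - <<'E'
from h import *
s,c,C=now();print((C.T@[0,0,1]).round(4))
p,R=target(.10);print(p,R.round(2));go(p,R)
E
```

```text
[-8.183e-01 -4.000e-04 -5.748e-01]
[0.524824   0.21159503 0.13630151] [[ 0.18  0.98  0.12]
 [ 0.8  -0.21  0.56]
 [ 0.57  0.   -0.82]]
t 8.55 tcp [ 0.6047 -0.2924  0.2786] q [-0.14  0.74  0.9  -0.86  1.97  0.4 ] open 0.0343 F [ 0.3  0.1 -1. ]
shift mm (tool axes now) [ 309.6 -384.2 -192.9]
turn [-0.093  1.534 -0.524] shift mm after turn [ 308.4 -185.8  388.5]
```

Call:
step_arm(
  moves=[
    [[-0.0047, 0.0767, -0.0262], [0, 0, 0], 1],
    [[-0.0047, 0.0767, -0.0262], [0, 0, 0], 1],
    [[-0.0047, 0.0767, -0.0262], [0, 0, 0], 1],
    [[-0.0047, 0.0767, -0.0262], [0, 0, 0], 1],
    [[-0.0047, 0.0767, -0.0262], [0, 0, 0], 1],
    [[-0.0047, 0.0767, -0.0262], [0, 0, 0], 1],
    [[-0.0047, 0.0767, -0.0262], [0, 0, 0], 1],
    [[-0.0047, 0.0767, -0.0262], [0, 0, 0], 1],
    [[-0.0047, 0.0767, -0.0262], [0, 0, 0], 1],
    [[-0.0047, 0.0767, -0.0262], [0, 0, 0], 1],
    [[-0.0047, 0.0767, -0.0262], [0, 0, 0], 1],
    [[-0.0047, 0.0767, -0.0262], [0, 0, 0], 1],
    [[-0.0047, 0.0767, -0.0262], [0, 0, 0], 1],
    [[-0.0047, 0.0767, -0.0262], [0, 0, 0], 1],
    [[-0.0047, 0.0767, -0.0262], [0, 0, 0], 1],
    [[-0.0047, 0.0767, -0.0262], [0, 0, 0], 1],
    [[-0.0047, 0.0767, -0.0262], [0, 0, 0], 1],
    [[-0.0047, 0.0767, -0.0262], [0, 0, 0], 1],
    [[-0.0047, 0.0767, -0.0262], [0, 0, 0], 1],
    [[-0.0047, 0.0767, -0.0262], [0, 0, 0], 1],
  ],
)

```text
time_s: 10.55
tcp_pos: [0.6045, -0.2925, 0.2787]
tool_rot: [-0.188, 0.743, 0.598, 0.235]
wrist_force: [0.0, -0.2, -1.2]
opening: 0.0346
grip_force: 59.6
```

Run:
```python
from h import *
s,c,C=now()
p,R=target(.10);p[2]=c[2];go(p,R)
```

```text
t 10.55 tcp [ 0.6045 -0.2925  0.2787] q [-0.8   0.55  1.01  0.53  1.9  -0.49] open 0.0346 F [ 0.  -0.2 -1.2]
shift mm (tool axes now) [ 389.3 -185.4  272.9]
turn [ 0.001 -0.003  0.001] shift mm after turn [ 389.9 -185.7  271.9]
```

Call:
step_arm(
  moves=[
    [[0, 0, 0], [10, -5, 7], 1],
    [[0, 0, 0], [21.6, -10.3, 15.1], 1],
    [[0, 0, 0], [21.6, -10.3, 15.1], 1],
    [[0, 0, 0], [21.6, -10.3, 15.1], 1],
    [[0, 0, 0], [21.6, -10.3, 15.1], 1],
    [[0, 0, 0], [21.6, -10.3, 15.1], 1],
    [[0, 0, 0], [21.6, -10.3, 15.1], 1],
    [[0, 0, 0], [21.6, -10.3, 15.1], 1],
    [[0, 0, 0], [21.6, -10.3, 15.1], 1],
    [[0, 0, 0], [21.6, -10.3, 15.1], 1],
    [[0, 0, 0], [21.6, -10.3, 15.1], 1],
    [[0, 0, 0], [21.6, -10.3, 15.1], 1],
    [[0, 0, 0], [21.6, -10.3, 15.1], 1],
    [[0, 0, 0], [21.6, -10.3, 15.1], 1],
    [[0, 0, 0], [21.6, -10.3, 15.1], 1],
    [[0, 0, 0], [21.6, -10.3, 15.1], 1],
    [[0, 0, 0], [21.6, -10.3, 15.1], 1],
    [[0, 0, 0], [21.6, -10.3, 15.1], 1],
    [[0, 0, 0], [10, -5, 7], 1],
    [[0, 0, 0], [0, 0, 0], 1],
  ],
)

```text
time_s: 12.55
tcp_pos: [0.5239, 0.2099, 0.2775]
tool_rot: [-0.187, 0.742, 0.599, 0.233]
wrist_force: [0.4, 0.3, -1.8]
opening: 0.0344
grip_force: 59.6
```

Run:
```python
from h import *
s,c,C=now()
p,R=target(.06);go(p,R)
```

```text
t 12.55 tcp [0.5239 0.2099 0.2775] q [-0.09 -0.19  1.84  0.61  1.44  0.05] open 0.0344 F [ 0.4  0.3 -1.8]
shift mm (tool axes now) [-102.     0.3  149.8]
turn [-0.001  0.001  0.003] shift mm after turn [-102.1    0.5  149.7]
```

Call:
step_arm(
  moves=[
    [[0, 0, 0], [-12.7, 0, 18.7], 1],
    [[0, 0, 0], [-12.7, 0, 18.7], 1],
    [[0, 0, 0], [-12.7, 0, 18.7], 1],
    [[0, 0, 0], [-12.7, 0, 18.7], 1],
    [[0, 0, 0], [-12.7, 0, 18.7], 1],
    [[0, 0, 0], [-12.7, 0, 18.7], 1],
    [[0, 0, 0], [-12.7, 0, 18.7], 1],
    [[0, 0, 0], [-12.7, 0, 18.7], 1],
    [[0, 0, 0], [0, 0, 0], 1],
    [[0, 0, 0], [0, 0, 0], 1],
  ],
)

```text
time_s: 13.55
tcp_pos: [0.5259, 0.2098, 0.0974]
tool_rot: [-0.187, 0.743, 0.598, 0.234]
wrist_force: [0.1, 0.4, -1.6]
opening: 0.0344
grip_force: 59.7
```

Run:
```python
from h import *
i=bot.camera_info("wrist");imw,d=bot.camera("wrist");ims,ds=bot.camera("side");imt,dt=bot.camera("top")
cv2.imwrite("pics/g.png",cv2.resize(np.hstack([ims[130:330,80:340],imw[:,:499][:384]] if 0 else [cv2.resize(ims[130:330,80:340],(512,384)),imw]),(800,300)))
p,R=target(.06);go(p,R);s,c,C=now()
B=np.array([[-np.cos(np.radians(-102.35)),-np.sin(np.radians(-102.35)),0],[0,0,0],[0,0,1]]);B[1]=np.cross(B[2],B[0])
full=np.ones(d.shape,bool)
for n,P in(("wrist",pts("wrist",d,full,i)),("side",pts("side",ds,full)),("top",pts("top",dt,full))):
    Q=(P-REST*[1,1,0])@B.T*1000
    for nm,k in(("stop",(abs(Q[:,0]-80)<20)&(abs(Q[:,1])<45)&(Q[:,2]>45)&(Q[:,2]<66)),("yokes",(Q[:,0]>-60)&(Q[:,0]<68)&(abs(Q[:,1])<45)&(Q[:,2]>28)&(Q[:,2]<50)),("legfoot",(Q[:,0]>35)&(Q[:,0]<80)&(abs(Q[:,1])<30)&(Q[:,2]>75)&(Q[:,2]<140)),("legtenon",(Q[:,0]>-75)&(Q[:,0]<-41)&(abs(Q[:,1])<20)&(Q[:,2]>85)&(Q[:,2]<130))):
        q=Q[k]
        if len(q)>10: print(n,nm,len(q),np.percentile(q,[2,50,98],axis=0).round(1).tolist())
np.savez("w.npz",d=d,K=i["intrinsics"],E=i["extrinsics"])
```

```text
t 13.7 tcp [0.5273 0.2101 0.0994] q [-0.09  0.01  2.    0.67  1.15 -0.17] open 0.0346 F [ 0.6 -0.4 -1.3]
shift mm (tool axes now) [-1.  -2.8  3.1]
turn [0.004 0.    0.003] shift mm after turn [-1.  -2.7  3.1]
wrist stop 524 [[73.8, -31.2, 46.7], [77.6, 25.8, 59.9], [85.0, 33.6, 61.4]]
wrist yokes 548 [[-33.2, -31.5, 31.1], [44.2, 26.9, 41.4], [55.1, 33.7, 42.6]]
wrist legfoot 4063 [[35.5, -18.8, 115.1], [47.9, -2.2, 127.0], [61.5, 14.6, 129.8]]
side stop 258 [[74.8, -28.2, 45.8], [84.5, 8.1, 58.1], [86.3, 35.0, 61.8]]
side yokes 390 [[-33.4, -30.8, 28.4], [-19.6, 10.5, 37.1], [55.9, 34.8, 42.8]]
side legfoot 366 [[35.6, -16.1, 99.6], [55.5, 7.8, 118.9], [63.4, 15.7, 130.8]]
top stop 74 [[75.6, -32.2, 45.7], [80.2, 17.4, 59.6], [88.1, 31.6, 63.4]]
top yokes 63 [[44.0, -33.0, 30.5], [49.8, 19.6, 41.2], [57.7, 31.5, 45.9]]
top legfoot 172 [[35.2, -21.8, 117.1], [49.3, -4.8, 129.1], [63.7, 12.0, 134.0]]
```

View pics/g.png

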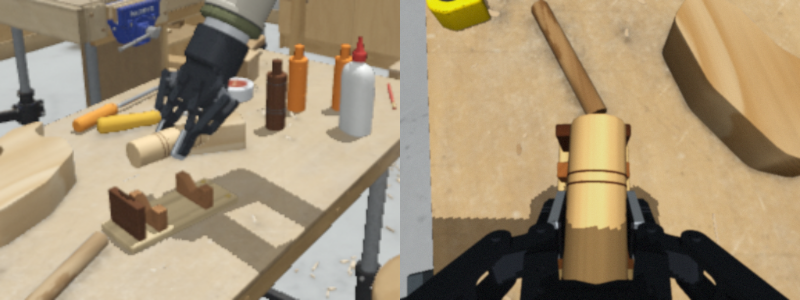

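Run:
```python
from h import *
w=np.load("w.npz");info=dict(intrinsics=w["K"],extrinsics=w["E"])
d=w["d"];P=pts("wrist",d,np.ones(d.shape,bool),info)
y=np.radians(77.65);B=np.array([[np.cos(y),np.sin(y),0],[-np.sin(y),np.cos(y),0],[0,0,1]])
Q=(P-REST*[1,1,0])@B.T
q=Q[(Q[:,0]>-.0)&(Q[:,0]<.06)&(abs(Q[:,1])<.03)&(Q[:,2]>.085)&(Q[:,2]<.14)]
f=lambda v:np.linalg.norm(np.cross(q-[0,v[2],v[3]],np.array([1,v[0],v[1]])/np.sqrt(1+v[0]**2+v[1]**2)),axis=1)-.018
v=least_squares(f,[0,0,0,.11],loss="soft_l1",f_scale=.001).x
print(len(q),"yaw,pitch deg",np.degrees(v[:2]).round(2),"y,z at x=0",v[2:].round(4), "resid",np.median(abs(f(v))))
# cradle yoke line directions
k=Q[(abs(Q[:,0]-.08)<.02)&(abs(Q[:,1])<.045)&(Q[:,2]>.055)&(Q[:,2]<.066)]
print(cv2.minAreaRect((k[:,:2]*1000).astype(np.float32)))
```

```text
12389 yaw,pitch deg [-1.63 -0.86] y,z at x=0 [-0.0009  0.1117] resid 0.000469025934326444
((79.51211547851562, 1.108917236328125), (11.52511215209961, 66.01081848144531), 0.19102714955806732)
```

The side view shows the leg held level above the cradle, foot towards the stop. The wrist view shows about 2.5 mm of sideways offset and about 1.5° of yaw, so I'm correcting those and lowering.

Call:
step_arm(
  moves=[
    [[0.015, 0.008, -0.021], [0, -2.6, 0], 1],
    [[0, 0, 0], [0, 0, 0], 1],
    [[0, 0, 0], [-3.7, 0, 5.3], 1],
    [[0, 0, 0], [-3.7, 0, 5.3], 1],
    [[0, 0, 0], [-3.7, 0, 5.3], 1],
    [[0, 0, 0], [-3.7, 0, 5.3], 1],
    [[0, 0, 0], [-3.7, 0, 5.3], 1],
    [[0, 0, 0], [-3.7, 0, 5.3], 1],
    [[0, 0, 0], [-3.7, 0, 5.3], 1],
    [[0, 0, 0], [-3.7, 0, 5.3], 1],
    [[0, 0, 0], [0, 0, 0], 1],
    [[0, 0, 0], [0, 0, 0], 1],
  ],
)

```text
time_s: 14.9
tcp_pos: [0.5237, 0.2114, 0.0459]
tool_rot: [-0.192, 0.734, 0.607, 0.234]
wrist_force: [-0.3, -0.1, -1.7]
opening: 0.0343
grip_force: 59.7
```

```bash
cat > chk.py <<'E'
from h import *
import sys
go(target(0)[0]);i=bot.camera_info("wrist");im,d=bot.camera("wrist");ims,ds=bot.camera("side")
y=np.radians(77.65);B=np.array([[np.cos(y),np.sin(y),0],[-np.sin(y),np.cos(y),0],[0,0,1]])
for n,P,sc in(("wrist",pts("wrist",d,np.ones(d.shape,bool),i),.001),("side",pts("side",ds,np.ones(d.shape,bool)),.001)):
    Q=(P-REST*[1,1,0])@B.T
    q=Q[(Q[:,0]>(-.0 if n=="wrist" else -.04))&(Q[:,0]<.06)&(abs(Q[:,1])<.025)&(Q[:,2]>.046)&(Q[:,2]<.085)]
    f=lambda v:np.linalg.norm(np.cross(q-[0,v[2],v[3]],np.array([1,v[0],v[1]])/np.sqrt(1+v[0]**2+v[1]**2)),axis=1)-.018
    v=least_squares(f,[0,0,0,.055],loss="soft_l1",f_scale=sc).x
    print(n,len(q),"yaw,pitch deg",np.degrees(v[:2]).round(2),"y,z at x=0",v[2:].round(4),"foot x",np.percentile(q[:,0],99.5).round(4))
    k=Q[(abs(Q[:,0]-.08)<.02)&(abs(Q[:,1])<.045)&(Q[:,2]>.055)&(Q[:,2]<.066)]
    if len(k)>20: print(" stop",np.round(cv2.minAreaRect((k[:,:2]*1000).astype(np.float32))[0],1))
cv2.imwrite(sys.argv[1],np.hstack([cv2.resize(ims[200:320,120:280],(400,300)),cv2.resize(im,(400,300))]))
E
python3 chk.py pics/i.png
```

```text
t 14.9 tcp [0.5237 0.2114 0.0459] q [-0.1   0.11  2.01  0.71  1.08 -0.27] open 0.0343 F [-0.3 -0.1 -1.7]
shift mm (tool axes now) [-5.2  1.1  8.1]
wrist 11823 yaw,pitch deg [ 0.26 -0.21] y,z at x=0 [0.001  0.0599] foot x 0.0595
 stop [73.2  1.4]
side 657 yaw,pitch deg [ 0.94 -1.42] y,z at x=0 [0.     0.0615] foot x 0.0592
 stop [74.1  2.7]
```

Call:
step_arm(
  moves=[
    [[0, 0, 0], [-1.1, 0, 1.6], 1],
    [[0, 0, 0], [-1.1, 0, 1.6], 1],
    [[0, 0, 0], [-1.1, 0, 1.6], 1],
    [[0, 0, 0], [-0.6, 0, 0.8], 1],
    [[0, 0, 0], [0, 0, 0], 1],
    [[0, 0, 0], [0, 0, 0], 1],
  ],
)

```text
time_s: 15.6
tcp_pos: [0.5238, 0.2114, 0.0392]
tool_rot: [-0.192, 0.734, 0.607, 0.235]
wrist_force: [0.1, 0.0, 0.0]
opening: 0.0341
grip_force: 59.7
```

Call:
step_arm(
  moves=[
    [[0, 0, 0], [-0.6, 0, 0.8], 1],
    [[0, 0, 0], [-0.3, 0, 0.4], 1],
    [[0, 0, 0], [0, 0, 0], 1],
  ],
)

```text
time_s: 15.9
tcp_pos: [0.5237, 0.2114, 0.0377]
tool_rot: [-0.192, 0.734, 0.607, 0.235]
wrist_force: [-0.2, -0.7, -2.1]
opening: 0.0346
grip_force: 59.7
```

Call:
step_arm(
  moves=[
    [[0, 0, 0], [-0.3, 0, 0.4], 1],
    [[0, 0, 0], [-0.3, 0, 0.4], 1],
    [[0, 0, 0], [0, 0, 0], 1],
  ],
)

```text
time_s: 16.2
tcp_pos: [0.5237, 0.2114, 0.0367]
tool_rot: [-0.192, 0.734, 0.607, 0.235]
wrist_force: [0.1, -0.8, -1.4]
opening: 0.0345
grip_force: 59.7
```

Call:
step_arm(
  moves=[
    [[0, 0, 0], [-0.3, 0, 0.4], 1],
    [[0, 0, 0], [0, 0, 0], 1],
  ],
)

```text
time_s: 16.4
tcp_pos: [0.5237, 0.2113, 0.0362]
tool_rot: [-0.192, 0.734, 0.607, 0.235]
wrist_force: [0.1, -0.9, -0.0]
opening: 0.0346
grip_force: 59.7
```

Call:
step_arm(
  moves=[
    [[0, 0, 0], [-0.3, 0, 0.4], 1],
    [[0, 0, 0], [0, 0, 0], 1],
  ],
)

```text
time_s: 16.6
tcp_pos: [0.5239, 0.2114, 0.0359]
tool_rot: [-0.192, 0.734, 0.607, 0.235]
wrist_force: [-0.3, -0.7, 1.5]
opening: 0.0347
grip_force: 60.1
```

Call:
step_arm(
  moves=[
    [[0, 0, 0], [-0.3, 0, 0.4], 1],
    [[0, 0, 0], [0, 0, 0], 1],
  ],
)

```text
time_s: 16.8
tcp_pos: [0.5238, 0.2115, 0.0356]
tool_rot: [-0.192, 0.734, 0.608, 0.235]
wrist_force: [-2.9, -0.9, 4.3]
opening: 0.0346
grip_force: 60.8
```

```bash
python3 chk.py pics/j.png
```

```text
t 16.8 tcp [0.5238 0.2115 0.0356] q [-0.1   0.13  2.01  0.72  1.06 -0.29] open 0.0346 F [-2.9 -0.9  4.3]
shift mm (tool axes now) [ 0.6  0.9 -0.4]
wrist 11932 yaw,pitch deg [ 0.39 -0.7 ] y,z at x=0 [0.0007 0.0498] foot x 0.0596
 stop [73.1  1.1]
side 655 yaw,pitch deg [ 5.39 -8.64] y,z at x=0 [-0.0027  0.0555] foot x 0.0594
 stop [73.3  2.5]
```

View pics/j.png

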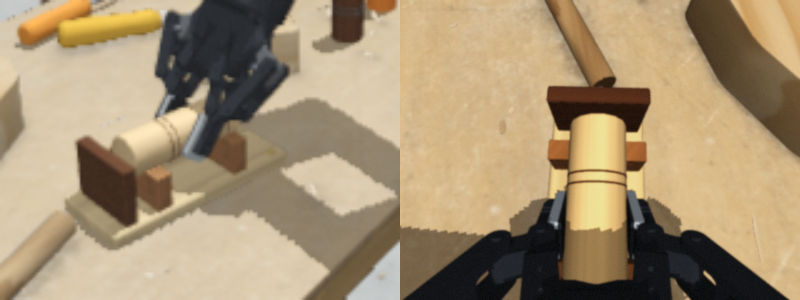

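Call:
step_arm(
  moves=[
    [[0, 0, 0], [0, 0, 0], 0.15],
    [[0, 0, 0], [0, 0, 0], 0.1],
    [[0, 0, 0], [0, 0, 0], 0.05],
    [[0, 0, 0], [0, 0, 0], 0],
    [[0, 0, 0], [0, 0, 0], -0.1],
    [[0, 0, 0], [0, 0, 0], -0.2],
    [[0, 0, 0], [0, 0, 0], -0.2],
    [[0, 0, 0], [0, 0, 0], -0.2],
    [[0, 0, 0], [0, 0, 0], -0.2],
  ],
)

```text
time_s: 17.8
tcp_pos: [0.5238, 0.2113, 0.0353]
tool_rot: [-0.192, 0.734, 0.607, 0.235]
wrist_force: [0.2, 0.0, 0.1]
opening: 0.0512
grip_force: 0.0
```

Call:
step_arm(
  moves=[
    [[0, 0, 0], [0, 0, -3], -0.2],
    [[0, 0, 0], [0, 0, -6], -0.2],
    [[0, 0, 0], [0, 0, -10], -0.2],
    [[0, 0, 0], [0, 0, -15], -0.2],
    [[0, 0, 0], [0, 0, -20], -0.2],
    [[0, 0, 0], [0, 0, -20], -0.2],
    [[0, 0, 0], [0, 0, -20], -0.2],
    [[0, 0, 0], [0, 0, -20], -0.2],
    [[0, 0, 0], [0, 0, -20], -0.2],
    [[0, 0, 0], [0, 0, -20], -0.2],
    [[0, 0, 0], [0, 0, 0], -0.2],
    [[0, 0, 0], [0, 0, 0], -0.2],
  ],
)

```text
time_s: 19.0
tcp_pos: [0.5071, 0.1234, 0.1616]
tool_rot: [-0.191, 0.734, 0.607, 0.235]
wrist_force: [0.2, 0.1, -0.0]
opening: 0.0511
grip_force: 0.0
```

```bash
sed -i 's/<.06)&(abs(Q\[:,1\])<.025)/<.07)\&(abs(Q[:,1])<.025)/' chk.py; python3 chk.py pics/k.png
python3 - <<'E'
from h import *
im,d=bot.camera("side")
for l in("dark_leg_mid","glue_mid"):
    for m in bot.masks_of(l,"side"): print(l,round(m["score"],2),m["bbox"])
E
```

```text
t 19.0 tcp [0.5071 0.1234 0.1616] q [-0.29 -0.1   1.98  0.63  1.37 -0.26] open 0.0511 F [ 0.2  0.1 -0. ]
shift mm (tool axes now) [1.100e+00 1.000e-01 1.542e+02]
wrist 2408 yaw,pitch deg [ 0.09 -0.13] y,z at x=0 [0.0011 0.0491] foot x 0.0623
 stop [73.1  1.4]
side 763 yaw,pitch deg [ 0.39 -0.69] y,z at x=0 [0.0008 0.0494] foot x 0.0638
 stop [73.4  2. ]
dark_leg_mid 0.77 [253.7, 166.4, 13.2, 53.2]
glue_mid 0.74 [299.5, 155.6, 25.2, 62.7]
```

View pics/k.png

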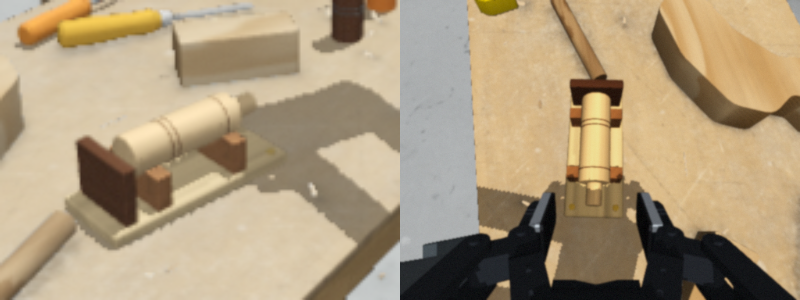

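The leg lies level in both notches, with its foot about 11–12 mm from the stop board and the tenon sticking out at the open end. The dark leg and the glue bottle have not moved, and the gripper is clear.

```bash
python3 -c "
from cell import bot
print(bot.sign_off())"
```

```text
the job is handed in; nothing more can be done
None
```

The pale leg is lying level in both V notches, foot end about 11–12 mm from the dark stop board and tenon out at the open end; it was lowered in and released, the dark leg and glue bottle were left standing, and the job was handed in at about 19 s.

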